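# Feeler blade into the coil gap that takes it

### The arm

A 7-joint arm with a two-finger parallel gripper is mounted at the origin on the work surface. World frame = base frame: x ahead of the robot, y to its left, z up, the work surface at z = 0. Lengths are in m, angles in rad, forces in N, time in s.
With the tool pointing down it reaches from about 0.425 to 0.875 m from the base axis. Payload 4.7 kg.
Tool frame: the origin (TCP) lies midway between the tips of the shut fingers; the grasp point (between the pads) lies 19 mm behind it; x points along the fingers, z is the direction in which the jaws open and shut, and the axes are right-handed (so a half turn about x gives the same grasp; the last joint's range is limited). The gripper opens to 87 mm and grips with 3 to 60 N. Pads are 19 mm wide; open, the fingers measure 117 mm over their backs; the gripper's body (75 mm by 190 mm) begins 51 mm behind the grasp point.
Start: joints at [-1.104, 0.321, -0.07, 1.45, 0.023, 1.371, -0.057], TCP at [0.284, 0.585, 0.223] pointing down, gripper open.
Joint ranges: [-2.86, 2.86], [-0.3, 2.09], [-1.38, 1.24], [0.06, 2.45], [-1.56, 4.7], [0.09, 2.05], [-2.69, 2.69]. Speed limits (rad/s): [2.57, 2.57, 3.14, 3.14, 3.14, 3.14, 3.14].

### API

Orientations are given as a rotation vector (axis times angle).
In Python, from bench import ctrl, vision, close_job gives the robot as it stands. The module is installed in compiled form; this text tells all that it offers.
- The arm moves only by the tool servo_tool, never from a script. Its argument "commands" is a list that holds one entry, the list of rows, each a list of 7 numbers: the turn, a rotation vector about the tool's x, y, z in degrees, then the shift along the tool's x, y, z in mm, then the finger opening in mm, from 0 to 87. In form: [[[wx, wy, wz, x, y, z, grip], ...]]. A call has 1 to 5 rows; each row is the pose to reach, as a shift and turn from the pose commanded when the call began, along the tool's axes at that moment; what a row does not reach only later rows make up. A row lasts 1/8 s, in which the tool goes at most 62.5 mm and 10.7 degrees, less where a joint would pass 70% of its speed; a pose out of reach is approached as far as the arm can. A call with a gripper value outside its range is refused whole. The fingers move at their own pace and stop on an object; "newtons" is the grip in N (left out, the last holds). Time passes only in rows, so rows that repeat a pose let the fingers close. It gives the time, the measured TCP pose, the force and the opening at its end, in the units of the state.
- ctrl.get_state(): the state, without advancing time (a new reading comes with each control period).
- vision.get_image(name): name is "scene" or "top" or "wrist"; returns the picture (480x640x3 uint8, red, green, blue); there is no depth.
- vision.camera_info(name): a dict with "fov_y" (degrees; the focal length in pixels is half the picture's height over the tangent of half this angle, whatever the lens; pixels are square), "cx", "cy" (the principal point, pixels), "pose" (4x4, takes a point from camera to world coordinates). Camera axes: x right, y down, z forward; pixel columns grow to the right and rows downward; lengths in m; the calibration is good to about 2 mm. A picture is of the moment at which its call begins: read the wrist's pose just before it. camera_info takes no time and is no camera call; for the wrist camera it gives the pose at the moment of the call.
- close_job(): hands the job in, once; it reports no verdict.
The state is a dict: "time": time; "joint_positions": joint angles; "qd": joint speeds; "joint_torque": joint torques, N m; "position": TCP position; "tool_rot": TCP orientation; "ft_force": force on the tool from outside, world axes, zero at the start; "torque": the same for the moment, N m; "grip_width": opening from 0.0 (shut) to 1.0 (fully open).
Only numpy, scipy, OpenCV 4.12 (cv2) and the standard library are available. Lean on these libraries where they do the work, as an engineer would, in place of code of your own. Each camera call takes 0.05 s, during which the arm holds its last target. There are 200 camera calls.

### The job

Two tan ignition coils are bolted beside two silver hubs; at one the gap is wide enough for the yellow-handled feeler blade, at the other it would jam. Lift the feeler out of its green rack and slide it down into the middle of the gap where it fits, keeping hold of it until its shoulder rests flat on hub and coil, then let go and leave it standing there. Do not shift or tip the red funnel in its stand.

Things in the scene. Friction and masses are not known exactly. Their poses are not given: they have to be found in the camera images.
- feeler: Feeler, mm: steel blade 8 thick (y), 30 wide (x), reaching 45 below a dark shoulder plate 50 (x) x 40 (y) x 6; on it a yellow handle 36 (x) x 24 (y) x 50 high. Origin: centre of the shoulder's underside, z up the handle. 120 g. Starts upright in a fixed green rack 90 x 60 x 55 high, parallel to it: shoulder on the rack's top, blade loose in a slot. Half a turn about z changes nothing.
- gap_wide: Gap that fits, mm: 20 wide, 60 deep, between a silver hub (upright drum 84 across, 32 wide boss 8 high on top) and a tan block-shaped coil (56 x 60), flat tops 70 above the cart, on a dark plate 110 (x) x 190 (y) x 10. Fixed. Origin: cart top, under the gap's middle; z up, x along the gap, y from hub to coil; plate y -107 to 83. Gap open at top and ends. Feeler home: its origin at z 70.
- gap_tight: Gap that jams: the same hub, coil and plate, sizes and axes as the gap that fits, but the gap is only 4 mm wide. Fixed. Origin: cart top, under the gap's middle; z up, x along the gap, y from hub to coil.
- funnel: Red plastic drain funnel 116 across, in a loose steel-rod stand with a 120 x 120 foot, 145 high in all. Origin: centre of the underside of the foot, z up. A bystander to leave alone.
There are look-alikes about, which are no part of the job. Leave any pink look-alike of the feeler alone.

How it is judged:
On the way:
1. the feeler, still held, is in the middle of the wide gap with its shoulder within 10 mm of hub and coil (x of feeler in the frame of gap_wide between -0.015 and 0.015 m and y of feeler in the frame of gap_wide between -0.012 and 0.012 m and z of feeler in the frame of gap_wide below 0.08 m and contact force between feeler and the fingers above 0.5 N), for 0.1 s.
At the end, for the whole second after the job is handed in: The feeler stands released and at rest in the wide gap: shoulder within 5 mm of the tops of hub and coil, its origin within 15 mm of the gap's middle along the gap and 12 mm across it, upright within 10 degrees and in line with the gap within 15 degrees (x of feeler in the frame of gap_wide between -0.015 and 0.015 m and y of feeler in the frame of gap_wide between -0.012 and 0.012 m and z of feeler in the frame of gap_wide between 0.065 and 0.075 m and angle between feeler's own z axis and vertical below 0.17 rad and angle between the x axis of feeler and the x axis of gap_wide, either way round below 0.26 rad and linear speed of feeler below 0.02 m/s); the robot touches nothing.
It fails at once if the red funnel's stand is shifted by more than 30 mm or tipped by more than 20 degrees (distance of funnel from where it was at the start of the episode above 0.03 m or angle between funnel's own z axis and vertical above 0.35 rad).
It also fails if it takes over 38 s, if anything falls off the work surface, if the arm or the gripper's body presses on something with over 40 N, if the wrist force passes 120 N, or if a joint passes its speed limit or range.

## Working session

There is one attempt and no reset: what is moved stays moved. The work goes in short steps, Python scripts to look and compute and a tool call to move; the robot and the scene stay as the last step left them, time stands still between calls to the robot, and variables do not carry over. Pictures are saved under pics/ and viewed, about 8 in all and at most 12, crops included, and the job is handed in when it is done.

Besides the shell and the picture viewer there is one more tool, called after ">>>" by a JSON object that holds its "op" and its "data", one argument or row to a line. servo_tool: Moves the arm, as the interface text tells. Its arguments: {"type":"object","properties":{"commands":{"type":"array"},"newtons":{"type":"number"}},"required":["commands"]}

```bash
mkdir -p pics; python3 - <<'E'
from bench import ctrl, vision
import cv2, numpy as np
np.set_printoptions(precision=4,suppress=True)
print(ctrl.get_state())
for n in ("top","scene"):
    cv2.imwrite(f"pics/{n}0.png",vision.get_image(n)[:,:,::-1])
for n in ("top","scene","wrist"):
    print(n,vision.camera_info(n))
E
```

```text
{'time': 0.0, 'joint_positions': array([-1.1039,  0.3218, -0.0701,  1.4517,  0.0226,  1.3708, -0.0569]), 'qd': array([ 0.0003,  0.0018, -0.0012, -0.0009, -0.0004, -0.0002, -0.0009]), 'joint_torque': array([ -0.0009, -49.128 ,  -0.4044, -31.2531,  -0.0639,   0.0436,
         0.0002]), 'position': array([0.2842, 0.584 , 0.2215]), 'tool_rot': array([-0.8707,  1.3916,  0.8688]), 'ft_force': array([-1.0778, -0.3267, -0.4064]), 'torque': array([ 0.0223, -0.0239,  0.0396]), 'grip_width': 0.9982395565932956}
top {'fov_y': 44.499502389431, 'cx': 324.2263376252874, 'cy': 241.32218800117286, 'pose': array([[ 0.0144, -0.9889,  0.1479,  0.3869],
       [-0.9997, -0.0169, -0.0156, -0.1216],
       [ 0.0179, -0.1476, -0.9889,  1.2305],
       [ 0.    ,  0.    ,  0.    ,  1.    ]])}
scene {'fov_y': 46.76487742019955, 'cx': 323.03365472022, 'cy': 244.61142365918147, 'pose': array([[-0.5664,  0.6485, -0.5085,  1.1262],
       [ 0.824 ,  0.434 , -0.3642,  0.2855],
       [-0.0155, -0.6253, -0.7802,  0.9609],
       [ 0.    ,  0.    ,  0.    ,  1.    ]])}
wrist {'fov_y': 69.01009161163537, 'cx': 318.27546669170204, 'cy': 238.11647890269802, 'pose': array([[ 0.4372,  0.8574,  0.2716,  0.2082],
       [ 0.8994, -0.4164, -0.1332,  0.6202],
       [-0.0012,  0.3025, -0.9531,  0.3833],
       [ 0.    ,  0.    ,  0.    ,  1.    ]])}
```

View pics/top0.png

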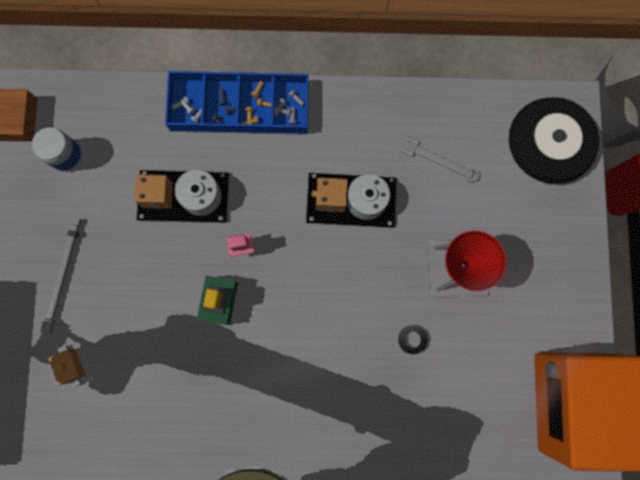

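View pics/scene0.png

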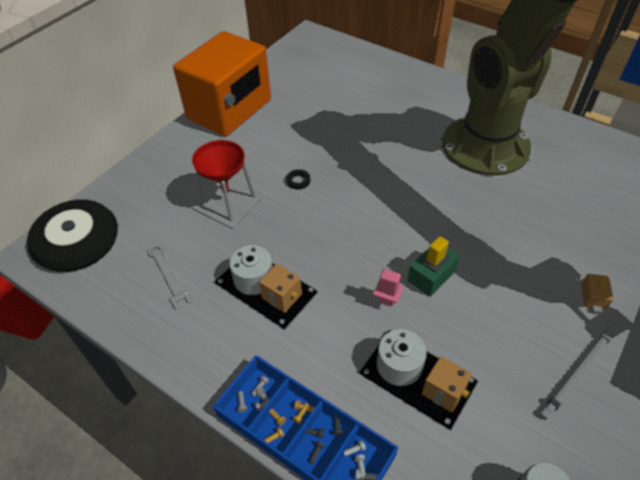

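Top view: the left pair (gap near px (174,192)) looks wider than the right one (about (348,196)). The feeler and rack are at (215,298), the pink look-alike is at (240,244), and the funnel at (475,262) is far away.

```bash
cat > h.py <<'E'
import numpy as np, cv2
def cast(info,uv,z):
    f=240/np.tan(np.radians(info["fov_y"]/2)); uv=np.atleast_2d(np.asarray(uv,float)); P=info["pose"]
    d=np.c_[(uv[:,0]-info["cx"])/f,(uv[:,1]-info["cy"])/f,np.ones(len(uv))]@P[:3,:3].T
    return P[:3,3]+d*((z-P[2,3])/d[:,2])[:,None]
def hsvmask(im,lo,hi,roi=None):
    m=cv2.inRange(cv2.cvtColor(im,cv2.COLOR_RGB2HSV),np.array(lo),np.array(hi))
    if roi: k=np.zeros_like(m); x0,y0,x1,y1=roi; k[y0:y1,x0:x1]=255; m&=k
    return m
def big(m): return max(cv2.findContours(m,cv2.RETR_EXTERNAL,cv2.CHAIN_APPROX_NONE)[0],key=cv2.contourArea)
def rect(info,c,z):
    p=cast(info,c.reshape(-1,2),z)[:,:2]; return cv2.minAreaRect((p*1000).astype(np.float32))
E
python3 - <<'E'
import cv2,numpy as np
from h import *
from bench import vision
im=cv2.imread("pics/top0.png")[:,:,::-1].copy(); I=vision.camera_info("top")
print("yellow",rect(I,big(hsvmask(im,(20,140,90),(35,255,255),(180,270,260,330))),0.111))
print("green",rect(I,big(hsvmask(im,(60,80,20),(95,255,255),(180,260,260,340))),0.055))
for n,roi in(("L",(125,160,240,230)),("R",(295,160,410,235))):
    m=hsvmask(im,(0,0,0),(180,255,45),roi); print(n,"plate",rect(I,cv2.convexHull(big(m)),0.010))
    print(n,"coil",rect(I,big(hsvmask(im,(8,90,60),(20,255,255),roi)),0.07))
big_=cv2.resize(im[150:340,120:420],None,fx=2.6,fy=2.6,interpolation=cv2.INTER_CUBIC); cv2.imwrite("pics/crop.png",big_[:,:,::-1])
E
```

```text
yellow ((441.6557922363281, 75.08153533935547), (23.85811996459961, 35.84229278564453), 81.00592803955078)
green ((441.23779296875, 71.45280456542969), (65.40044403076172, 88.93572235107422), 81.45524597167969)
L plate ((661.6626586914062, 159.39358520507812), (189.56935119628906, 107.10781860351562), 89.69564819335938)
L coil ((658.2023315429688, 210.27072143554688), (68.17273712158203, 73.31853485107422), 1.0994104146957397)
R plate ((659.965576171875, -198.1607666015625), (188.40664672851562, 107.23585510253906), 87.78006744384766)
R coil ((658.7503051757812, -147.8940887451172), (72.65450286865234, 66.81587982177734), 87.82544708251953)
```

View pics/crop.png

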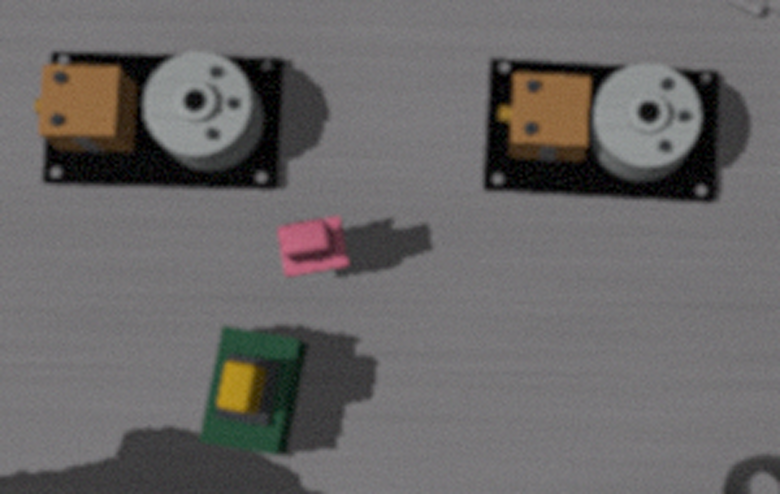

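Left gap is clearly the wide one. Wide gap at about (0.662, 0.171), yaw about −0.3°; the feeler is at about (0.4415, 0.073), yaw about −9°. Next I'll work out the hover move.

```bash
cat > go.py <<'E'
import sys, numpy as np
from scipy.spatial.transform import Rotation as R
from bench import ctrl
np.set_printoptions(precision=2,suppress=True)
def plan(p,jaw_deg):
    s=ctrl.get_state(); R0=R.from_rotvec(s["tool_rot"]); M=R0.as_matrix()
    print("t",s["time"],"pos",s["position"]*1000,"toolx",M[:,0],"tooly",M[:,1],"jaw az",np.degrees(np.arctan2(M[1,2],M[0,2])),"F",s["ft_force"],"grip",s["grip_width"]*87,"q",s["joint_positions"])
    a=np.radians(jaw_deg); z=np.array([np.cos(a),np.sin(a),0]); z=z if z@M[:,2]>0 else -z
    x=np.array([0,0,-1.]); T=np.c_[x,np.cross(z,x),z]
    print("turn deg",np.degrees(R.from_matrix(M.T@T).as_rotvec()),"shift mm",M.T@(np.array(p)-s["position"])*1000)
if __name__=="__main__": v=list(map(float,sys.argv[1:])); plan(v[:3],v[3])
E
python3 go.py 0.4415 0.073 0.20 81
```

```text
t 0.1 pos [284.19 584.02 221.58] toolx [-0. -0. -1.] tooly [-0.9   0.44 -0.  ] jaw az 64.0564378681397 F [ 0.66 -0.76 -0.59] grip 86.86081534106387 q [-1.1   0.32 -0.07  1.45  0.02  1.37 -0.06]
turn deg [-16.94  -0.1   -0.01] shift mm [  22.29 -365.02 -390.67]
```

>>> {"op": "servo_tool", "data": {
  "commands": [
    [[-3, 0, 0, 3, -36, -39, 80], [-6, 0, 0, 6, -73, -78, 80], [-9, 0, 0, 9, -110, -117, 80], [-12, 0, 0, 12, -146, -156, 80], [-15, 0, 0, 15, -182, -195, 80]]
  ],
  "newtons": 30
}}

```text
time: 0.72
position: [0.363, 0.3276, 0.2072]
tool_rot: [-1.069, 1.293, 1.069]
ft_force: [0.2, 0.2, 0.7]
grip_width: 0.916
```

```bash
python3 go.py 0.4415 0.073 0.20 81
```

```text
t 0.725 pos [362.98 327.56 207.15] toolx [-0. -0. -1.] tooly [-0.98  0.19  0.  ] jaw az 79.14948902293035 F [0.24 0.19 0.73] grip 79.69291322285758 q [-0.84 -0.01  0.05  1.86  0.    1.29  0.59]
turn deg [-1.85 -0.02 -0.  ] shift mm [   7.21 -125.04 -235.22]
```

>>> {"op": "servo_tool", "data": {
  "commands": [
    [[-1, 0, 0, 2, -25, -47, 80], [-2, 0, 0, 4, -50, -94, 80], [-2, 0, 0, 6, -75, -141, 80], [-2, 0, 0, 7, -100, -188, 80], [-2, 0, 0, 7, -125, -235, 80]]
  ]
}}

```text
time: 1.35
position: [0.4409, 0.0733, 0.2003]
tool_rot: [-1.093, 1.279, 1.094]
ft_force: [0.7, -0.2, 1.1]
grip_width: 0.916
```

```bash
python3 go.py 0.4415 0.073 0.20 81; python3 - <<'E'
from bench import vision
from h import *
I=vision.camera_info("wrist"); im=vision.get_image("wrist"); cv2.imwrite("pics/w1.png",im[:,:,::-1])
import pickle; pickle.dump(I,open("w1.pkl","wb"))
print("yellow@111",rect(I,big(hsvmask(im,(20,140,90),(35,255,255))),0.111))
print("green@55",rect(I,big(hsvmask(im,(60,80,20),(95,255,255))),0.055))
E
```

```text
t 1.35 pos [440.85  73.32 200.32] toolx [-0.  0. -1.] tooly [-0.99  0.16  0.  ] jaw az 81.06481863902754 F [ 0.74 -0.23  1.08] grip 79.71770352513393 q [-0.59 -0.12  0.34  1.97  0.04  1.29  1.15]
turn deg [ 0.06  0.01 -0.01] shift mm [ 0.32 -0.69 -0.22]
yellow@111 ((437.3236999511719, 76.16761016845703), (23.04632568359375, 43.59507369995117), 81.06820678710938)
green@55 ((440.3397216796875, 75.36495971679688), (58.2646369934082, 93.19910430908203), 80.9972152709961)
```

View pics/w1.png

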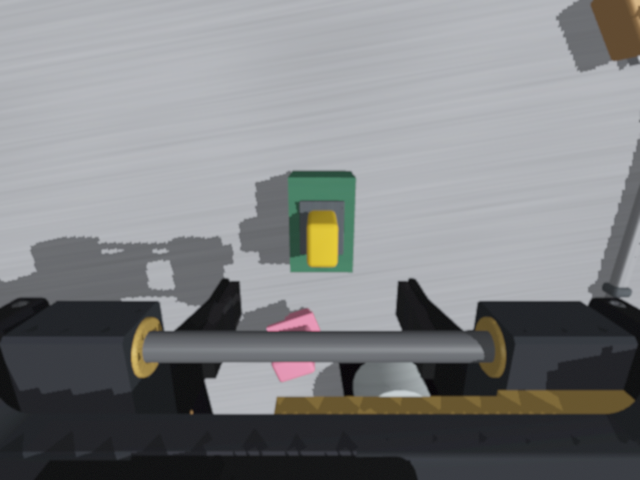

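The wrist view shows the handle centred between the fingers at (322,238), with the rack around it. Descending to TCP z 0.070.

```bash
python3 go.py 0.4405 0.0755 0.070 81
```

```text
t 1.4 pos [442.79  65.21 200.6 ] toolx [ 0. -0. -1.] tooly [-0.99  0.16 -0.  ] jaw az 80.5359453676573 F [ 1.47 -6.08  0.49] grip 79.78035962447308 q [-0.59 -0.12  0.35  1.97  0.05  1.29  1.16]
turn deg [-0.46 -0.2   0.11] shift mm [130.56   4.21  10.23]
```

Measured pose lagged the command. I'll hold for two rows so it settles.

>>> {"op": "servo_tool", "data": {
  "commands": [
    [[0, 0, 0, 0, 0, 0, 80], [0, 0, 0, 0, 0, 0, 80]]
  ]
}}

```text
time: 1.65
position: [0.4404, 0.0763, 0.2003]
tool_rot: [-1.094, 1.278, 1.095]
ft_force: [0.5, -0.0, -0.1]
grip_width: 0.916
```

```bash
python3 go.py 0.4405 0.0755 0.070 81
```

```text
t 1.65 pos [440.38  76.29 200.31] toolx [-0.  0. -1.] tooly [-0.99  0.15  0.  ] jaw az 81.15710761440957 F [ 0.53 -0.03 -0.14] grip 79.70172567871758 q [-0.59 -0.12  0.34  1.97  0.04  1.29  1.15]
turn deg [ 0.16  0.01 -0.03] shift mm [130.31  -0.32  -0.79]
```

>>> {"op": "servo_tool", "data": {
  "commands": [
    [[0, 0, 0, 30, 0, 0, 80], [0, 0, 0, 65, 0, 0, 80], [0, 0, 0, 100, 0, -1, 80], [0, 0, 0, 122, 0, -1, 80], [0, 0, 0, 130, 0, -1, 80]]
  ]
}}

```text
time: 2.28
position: [0.4393, 0.0753, 0.0692]
tool_rot: [-1.095, 1.28, 1.097]
ft_force: [0.2, 0.1, -0.1]
grip_width: 0.919
```

>>> {"op": "servo_tool", "data": {
  "commands": [
    [[0, 0, 0, 0, 0, 0, 80], [0, 0, 0, 0, 0, 0, 15], [0, 0, 0, 0, 0, 0, 15], [0, 0, 0, 0, 0, 0, 15], [0, 0, 0, 0, 0, 0, 15]]
  ]
}}

```text
time: 2.9
position: [0.4409, 0.0741, 0.0708]
tool_rot: [-1.093, 1.278, 1.093]
ft_force: [0.1, 0.6, -0.2]
grip_width: 0.548
```

>>> {"op": "servo_tool", "data": {
  "commands": [
    [[0, 0, 0, 0, 0, 0, 15], [0, 0, 0, 0, 0, 0, 15], [0, 0, 0, 0, 0, 0, 15], [0, 0, 0, 0, 0, 0, 15]]
  ]
}}

```text
time: 3.4
position: [0.4407, 0.0743, 0.0706]
tool_rot: [-1.093, 1.279, 1.094]
ft_force: [0.2, 1.7, 0.1]
grip_width: 0.275
```

Gripped (opening 24 mm). Lifting.

>>> {"op": "servo_tool", "data": {
  "commands": [
    [[0, 0, 0, -15, 0, 0, 15], [0, 0, 0, -40, 0, 0, 15], [0, 0, 0, -70, 0, 0, 15], [0, 0, 0, -100, 0, 0, 15], [0, 0, 0, -120, 0, 0, 15]]
  ]
}}

```text
time: 4.03
position: [0.4411, 0.0737, 0.1929]
tool_rot: [-1.094, 1.277, 1.092]
ft_force: [-0.9, 0.4, -2.5]
grip_width: 0.275
```

>>> {"op": "servo_tool", "data": {
  "commands": [
    [[0, 0, 0, 0, 0, 0, 15], [0, 0, 0, 0, 0, 0, 15]]
  ]
}}

```text
time: 4.28
position: [0.4401, 0.0738, 0.19]
tool_rot: [-1.093, 1.28, 1.094]
ft_force: [-0.8, -0.9, -1.7]
grip_width: 0.273
```

```bash
python3 go.py 0.6617 0.1714 0.19 89.7
```

```text
t 4.275 pos [440.15  73.77 189.99] toolx [-0. -0. -1.] tooly [-0.99  0.16  0.  ] jaw az 81.0496015795442 F [-0.82 -0.9  -1.65] grip 23.760277331907208 q [-0.59 -0.11  0.35  1.98  0.04  1.26  1.15]
turn deg [-8.65 -0.03 -0.05] shift mm [  -0.27 -203.66  130.91]
```

>>> {"op": "servo_tool", "data": {
  "commands": [
    [[-1, 0, 0, 0, -30, 19, 15], [-3, 0, 0, 0, -75, 48, 15], [-5, 0, 0, 0, -125, 80, 15], [-7, 0, 0, 0, -173, 111, 15], [-8.6, 0, 0, 0, -204, 131, 15]]
  ]
}}

```text
time: 4.9
position: [0.6635, 0.1729, 0.1878]
tool_rot: [-1.206, 1.214, 1.208]
ft_force: [0.4, 0.8, -2.0]
grip_width: 0.273
```

>>> {"op": "servo_tool", "data": {
  "commands": [
    [[0, 0, 0, 0, 0, 0, 15], [0, 0, 0, 0, 0, 0, 15], [0, 0, 0, 0, 0, 0, 15]]
  ]
}}

```text
time: 5.28
position: [0.6617, 0.1709, 0.1906]
tool_rot: [-1.204, 1.213, 1.205]
ft_force: [-0.3, -0.2, -1.8]
grip_width: 0.275
```

```bash
python3 go.py 0.6617 0.1714 0.19 89.7; python3 - <<'E'
from bench import vision
from h import *
import pickle
for n in ("wrist","scene","top"):
    I=vision.camera_info(n); im=vision.get_image(n); cv2.imwrite(f"pics/{n}2.png",im[:,:,::-1]); pickle.dump(I,open(n+"2.pkl","wb"))
s=cv2.imread("pics/scene2.png")[200:440,320:520]; cv2.imwrite("pics/s2c.png",cv2.resize(s,None,fx=2.5,fy=2.5,interpolation=cv2.INTER_CUBIC))
E
```

```text
t 5.275 pos [661.66 170.87 190.61] toolx [-0. -0. -1.] tooly [-1.    0.01  0.  ] jaw az 89.59629889797675 F [-0.33 -0.19 -1.82] grip 23.91037349311265 q [-0.56  0.42  0.36  1.41 -0.15  1.34  1.37]
turn deg [-0.1  -0.   -0.04] shift mm [ 0.61 -0.04  0.53]
```

View pics/wrist2.png

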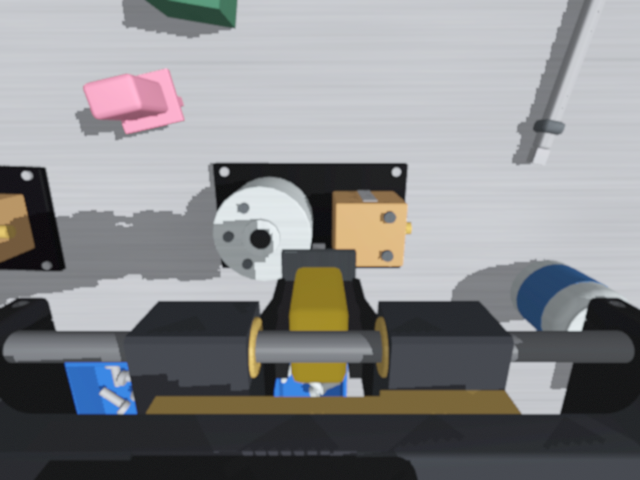

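View pics/s2c.png

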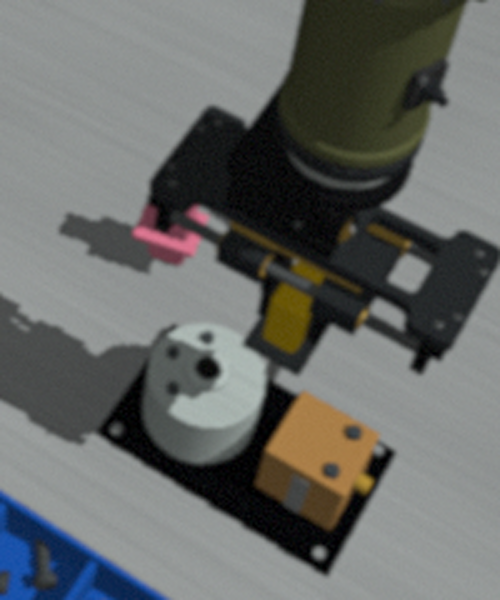

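Wrist view: hub top centred about (262,240), coil top from col 334 to 405, plate's near edge from (213,163) to (407,163), shoulder edge from (283,250) to (354,250). Casting these.

```bash
python3 - <<'E'
from h import *
import pickle
np.set_printoptions(precision=1,suppress=True)
I=pickle.load(open("wrist2.pkl","rb")); im=cv2.imread("pics/wrist2.png")[:,:,::-1].copy()
print("plate -x edge",cast(I,[(213,163),(407,163)],.01)*1000)
c=big(hsvmask(im,(8,70,120),(20,255,255),(320,185,420,272))); print("coil bbox",cv2.boundingRect(c),"quad",cast(I,[(334,210),(333,265),(405,210),(405,266)],.07)*1000)
m=hsvmask(im,(0,0,90),(180,60,255),(205,170,325,290))
for r in (210,225,240,250):
    row=cv2.cvtColor(im,cv2.COLOR_RGB2GRAY)[r]; print(r,row[300:340])
y=big(hsvmask(im,(20,140,60),(35,255,255),(280,250,360,390))); print("handle",cv2.boundingRect(y))
zo=.1756
print("shoulder top near corners",cast(I,[(283,250),(354,250)],zo+.006)*1000)
print("coil yellow col cols")
g=cv2.cvtColor(im,cv2.COLOR_RGB2GRAY)
for r in (254,262,270,275): print(r,g[r,276:292],g[r,346:362])
for cc in (295,340): print(cc,g[238:262,cc])
cv2.imwrite("pics/w2c.png",cv2.resize(im[150:400,200:420],None,fx=2.4,fy=2.4,interpolation=cv2.INTER_CUBIC)[:,:,::-1])
E
```

```text
plate -x edge [[609.1  69.4  10. ]
 [610.4 256.3  10. ]]
coil bbox (334, 192, 75, 75) quad [[642.4 183.6  70. ]
 [691.3 183.   70. ]
 [642.8 242.3  70. ]
 [692.7 245.7  70. ]]
210 [233 235 231 219 204 195 193 190 177 149 119  89  53  21  16  16  14  18
  15  15  15  15  16  15  15  15  16  18  13  14  16  36  63  87 101 126
 163 186 192 192]
225 [227 227 228 228 227 227 227 229 230 224 204 172 120  53  18  15  14  14
  14  12  13  16  15  14  17  15  17  15  14  16  19  38  66  88 103 132
 168 188 192 192]
240 [226 226 226 226 226 226 226 226 227 226 209 152  64  16  14  14  14  14
  15  13  14  11  15  13  15  14  13  15  16  15  22  44  71  91 109 141
 173 188 192 192]
250 [90 90 90 90 90 90 89 89 87 79 66 61 63 65 65 64 65 65 64 64 65 64 65 64
 63 60 59 58 60 60 60 59 62 64 66 69 73 76 78 77]
handle (289, 268, 60, 63)
shoulder top near corners [[637.7 152.3 181.6]
 [637.9 189.1 181.6]]
coil yellow col cols
254 [224 224 224 221 201 147  82  67  70  70  71  70  70  70  71  70] [ 71  70  69  69  70  70  70  69  73 100 148 181 191 192 191 191]
262 [227 227 227 224 206 158  94  69  69  70  70  69  70  70  70  70] [ 71  70  69  69  70  71  71  70  78 109 154 183 192 191 192 191]
270 [227 226 227 224 210 170 109  72  70  70  71  70  70  70  70  70] [ 71  70  69  69  70  71  70  71  90 138 180 200 204 204 204 204]
275 [228 228 228 226 217 187 129  78  69  71  72  72  70  71  70  71] [ 71  70  69  69  69  71  69  70  91 139 181 199 203 203 203 203]
295 [229 227 226 226 227 226 226 226 228 225 204 152  93  82  85  77  70  69
  69  69  70  70  70  69]
340 [191 191 191 192 191 191 192 192 192 187 167 123  77  64  68  69  70  70
  71  70  71  70  70  71]
```

View pics/w2c.png

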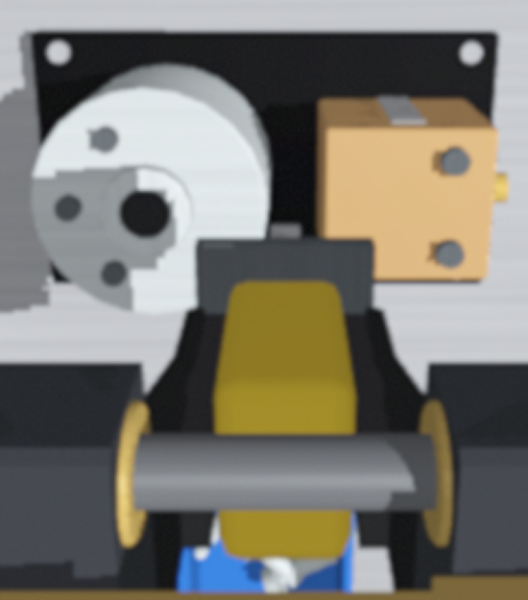

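```bash
python3 - <<'E'
from h import *
import pickle
from bench import vision
np.set_printoptions(precision=1,suppress=True)
W=pickle.load(open("wrist2.pkl","rb")); T=vision.camera_info("top")
print("wrist gap edges at z70: hub, coil",cast(W,[(312,240),(336,215),(336,250)],.07)*1000,"hole",cast(W,[(260.4,238.8)],.078)*1000)
im=cv2.imread("pics/top0.png"); g=cv2.cvtColor(im,cv2.COLOR_BGR2GRAY)
for r in (186,190,194): print(r,g[r,160:182])
print("top: coil edge, hub edge",cast(T,[(167.3,190),(174.6,190)],.07)*1000,"hub c",cast(T,[(196,190.4)],.07)*1000)
E
```

```text
wrist gap edges at z70: hub, coil [[668.3 165.1  70. ]
 [646.6 185.3  70. ]
 [677.5 185.5  70. ]] hole [[664.4 122.7  78. ]]
186 [113 111 110 112 102  62  43  42  48  39  51  38  30   2  46  92 133 143
 144 143 143 144]
190 [113 114 117 109  96  57  42  43  47  44  40  37  28  28  63 111 139 143
 149 144 145 150]
194 [110 120 114 106  84  52  36  40  41  43  45  20  16   8  55 100 136 148
 144 142 141 144]
top: coil edge, hub edge [[659.7 178.2  70. ]
 [660.  163.5  70. ]] hub c [[660.  120.5  70. ]]
```

Wrist gives the gap middle at y 175.0, x 664; the top view gives about 173 and 661.5. The feeler is at about y 170.9, x 662.5. I'll shift +3.5 mm in y and −1 along tool y, then lower until the blade tip is just above the tops and look again.

>>> {"op": "servo_tool", "data": {
  "commands": [
    [[0, 0, 0, 12, -1, 3.5, 15], [0, 0, 0, 30, -1, 3.5, 15], [0, 0, 0, 46, -1, 3.5, 15], [0, 0, 0, 53, -1, 3.5, 15], [0, 0, 0, 53, -1, 3.5, 15]]
  ]
}}

```text
time: 6.05
position: [0.6632, 0.1751, 0.1365]
tool_rot: [-1.204, 1.214, 1.205]
ft_force: [-0.5, -0.6, -1.4]
grip_width: 0.273
```

>>> {"op": "servo_tool", "data": {
  "commands": [
    [[0, 0, 0, 0, 0, 0, 15], [0, 0, 0, 0, 0, 0, 15]]
  ]
}}

```text
time: 6.3
position: [0.6641, 0.1754, 0.1384]
tool_rot: [-1.205, 1.211, 1.204]
ft_force: [-0.3, -0.5, -1.8]
grip_width: 0.279
```

```bash
python3 go.py 0.663 0.1745 0.086 89.7; python3 - <<'E'
from bench import vision
from h import *
import pickle
I=vision.camera_info("wrist"); im=vision.get_image("wrist"); cv2.imwrite("pics/wrist3.png",im[:,:,::-1]); pickle.dump(I,open("wrist3.pkl","wb"))
s=vision.get_image("scene"); 
a=cv2.resize(im[130:350,190:430],(600,550),interpolation=cv2.INTER_CUBIC)
cv2.imwrite("pics/c3.png",a[:,:,::-1]); cv2.imwrite("pics/scene3.png",s[:,:,::-1])
E
```

```text
t 6.3 pos [664.14 175.36 138.42] toolx [ 0.  0. -1.] tooly [-1.    0.01 -0.  ] jaw az 89.65172057685214 F [-0.26 -0.51 -1.76] grip 24.236982351044446 q [-0.56  0.46  0.35  1.47 -0.16  1.24  1.38]
turn deg [-0.05  0.03  0.08] shift mm [52.42  1.21 -0.9 ]
```

View pics/c3.png

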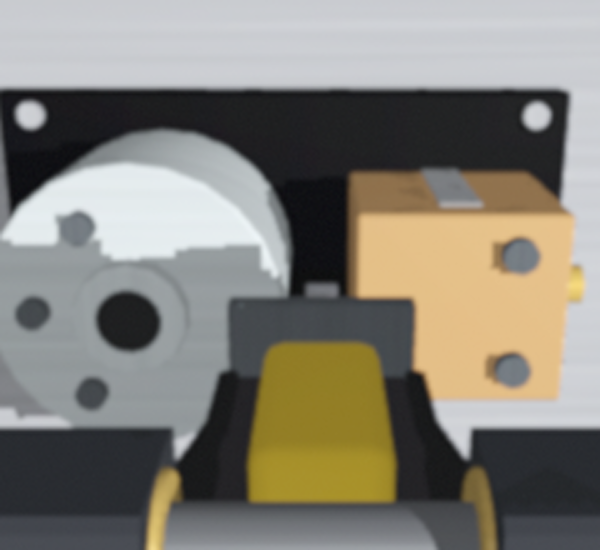

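Blade (crop col 305–340, centre 322) lies in the middle of the gap (290–357, middle 323), so I'm going straight down.

>>> {"op": "servo_tool", "data": {
  "commands": [
    [[0, 0, 0, 8, 0, 0, 15], [0, 0, 0, 18, 0, 0, 15], [0, 0, 0, 28, 0, 0, 15], [0, 0, 0, 36, 0, 0, 15], [0, 0, 0, 40, 0, 0, 15]]
  ]
}}

```text
time: 7.02
position: [0.6632, 0.1752, 0.0966]
tool_rot: [-1.205, 1.213, 1.205]
ft_force: [0.4, -0.1, -0.7]
grip_width: 0.271
```

>>> {"op": "servo_tool", "data": {
  "commands": [
    [[0, 0, 0, 3, 0, 0, 15], [0, 0, 0, 6, 0, 0, 15], [0, 0, 0, 9, 0, 0, 15], [0, 0, 0, 11, 0, 0, 15], [0, 0, 0, 11, 0, 0, 15]]
  ]
}}

```text
time: 7.65
position: [0.6635, 0.1753, 0.0864]
tool_rot: [-1.205, 1.212, 1.205]
ft_force: [0.8, 0.1, -1.7]
grip_width: 0.273
```

>>> {"op": "servo_tool", "data": {
  "commands": [
    [[0, 0, 0, 1, 0, 0, 15], [0, 0, 0, 1, 0, 0, 15]]
  ]
}}

```text
time: 7.9
position: [0.6637, 0.1753, 0.0857]
tool_rot: [-1.205, 1.212, 1.205]
ft_force: [0.8, 0.3, -2.2]
grip_width: 0.275
```

```bash
python3 go.py 0.663 0.1745 0.0856 89.7
```

```text
t 7.9 pos [663.72 175.3   85.73] toolx [ 0.  0. -1.] tooly [-1.    0.01 -0.  ] jaw az 89.65908463544635 F [ 0.78  0.34 -2.17] grip 23.95880193314487 q [-0.55  0.5   0.34  1.52 -0.18  1.15  1.39]
turn deg [-0.04  0.01  0.02] shift mm [ 0.13  0.72 -0.81]
```

No contact yet (only the weight shows). Creeping lower until the force rises.

>>> {"op": "servo_tool", "data": {
  "commands": [
    [[0, 0, 0, 0.7, 0, 0, 15], [0, 0, 0, 1.5, 0, 0, 15], [0, 0, 0, 1.5, 0, 0, 15]]
  ]
}}

```text
time: 8.28
position: [0.6637, 0.1753, 0.0857]
tool_rot: [-1.205, 1.211, 1.205]
ft_force: [-2.9, -0.4, 6.3]
grip_width: 0.28
```

>>> {"op": "servo_tool", "data": {
  "commands": [
    [[0, 0, 0, 0.7, 0, 0, 15], [0, 0, 0, 1.5, 0, 0, 15], [0, 0, 0, 1.5, 0, 0, 15]]
  ]
}}

```text
time: 8.65
position: [0.6637, 0.1753, 0.0856]
tool_rot: [-1.204, 1.211, 1.205]
ft_force: [-5.9, -1.8, 12.9]
grip_width: 0.273
```

Seated: z stays at 0.0857 (origin about 0.070) while the force rises to 13 N. Relaxing the press, then releasing.

>>> {"op": "servo_tool", "data": {
  "commands": [
    [[0, 0, 0, -2, 0, 0, 15], [0, 0, 0, -2, 0, 0, 15], [0, 0, 0, -2, 0, 0, 50], [0, 0, 0, -2, 0, 0, 50], [0, 0, 0, -2, 0, 0, 50]]
  ]
}}

```text
time: 9.28
position: [0.6635, 0.1753, 0.0841]
tool_rot: [-1.205, 1.212, 1.205]
ft_force: [0.8, -0.5, 0.1]
grip_width: 0.515
```

>>> {"op": "servo_tool", "data": {
  "commands": [
    [[0, 0, 0, 0, 0, 0, 50], [0, 0, 0, 0, 0, 0, 50]]
  ]
}}

```text
time: 9.52
position: [0.6636, 0.1753, 0.0845]
tool_rot: [-1.205, 1.212, 1.205]
ft_force: [0.3, 0.6, 0.4]
grip_width: 0.571
```

>>> {"op": "servo_tool", "data": {
  "commands": [
    [[0, 0, 0, -8, 0, 0, 50], [0, 0, 0, -25, 0, 0, 50], [0, 0, 0, -55, 0, 0, 50], [0, 0, 0, -90, 0, 0, 50], [0, 0, 0, -120, 0, 0, 50]]
  ]
}}

```text
time: 10.15
position: [0.6642, 0.1753, 0.2078]
tool_rot: [-1.205, 1.209, 1.203]
ft_force: [1.0, 0.3, -0.3]
grip_width: 0.574
```

>>> {"op": "servo_tool", "data": {
  "commands": [
    [[0, 0, 0, 0, 40, 0, 50], [0, 0, 0, 0, 80, 0, 50], [0, 0, 0, 0, 110, 0, 50], [0, 0, 0, 0, 110, 0, 50], [0, 0, 0, 0, 110, 0, 50]]
  ]
}}

```text
time: 10.78
position: [0.5546, 0.1759, 0.206]
tool_rot: [-1.205, 1.21, 1.203]
ft_force: [-0.2, 0.5, -0.6]
grip_width: 0.576
```

```bash
python3 - <<'E'
from bench import vision,ctrl
from h import *
print(ctrl.get_state()["ft_force"])
s=vision.get_image("scene"); t=vision.get_image("top"); I=vision.camera_info("top")
c=big(hsvmask(t,(20,140,60),(35,255,255),(150,160,210,230))); print("yellow top@126",rect(I,c,.126))
f0=cv2.imread("pics/top0.png")[:,:,::-1].copy()
for im in (f0,t): print("red",cv2.boundingRect(big(hsvmask(im,(0,150,60),(8,255,255),(400,200,540,310)))))
a=cv2.resize(s[290:450,320:520],None,fx=2,fy=2,interpolation=cv2.INTER_CUBIC); b=cv2.resize(t[150:310,120:320],None,fx=2,fy=2,interpolation=cv2.INTER_CUBIC)
cv2.imwrite("pics/end.png",np.hstack([a,b])[:,:,::-1])
E
```

```text
[-0.23094635  0.50583892 -0.61152571]
yellow top@126 ((660.2974243164062, 168.6204071044922), (33.983055114746094, 43.61549377441406), 88.96284484863281)
red (446, 231, 60, 59)
red (446, 231, 60, 59)
```

View pics/end.png

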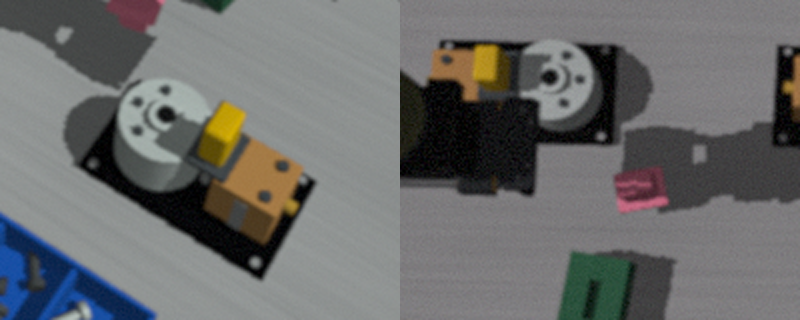

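The feeler stands upright with its shoulder flat across hub and coil, the rack is empty, and the funnel's position in the image is unchanged. Handing in.

```bash
python3 -c "
from bench import close_job
print(close_job())"
```

```text
the job is handed in; nothing more can be done
None
```

I lifted the feeler out of the green rack and slid it down into the middle of the wide gap, which is the left pair in the top view. I held it until the shoulder seated, then let go and backed the arm clear. The job was handed in after about 11 s of robot time.

- **Seating:** with the feeler still held, the downward push rose to about 13 N while the tool stayed at z 0.0857. That puts the feeler's origin at about 0.070 m, its home height.
- **Final picture:** the feeler stands upright and in line with the gap, its shoulder across hub and coil, with the gripper clear of it.
- **Funnel:** its outline in the top view is identical to the start.
- **Disagreements:** the wrist and top views differed by about 2 mm on where the gap's middle is (y about 175 against 173, x about 664 against 661.5). I released at y 0.175, well within the 12 mm tolerance. My last top-view colour fit of the handle gave y 0.169. I put that down to the mask taking in a side face, and did not measure it again.

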